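# Lock the access cover of a suction pump with a screwdriver

## Task

The sloping cover of the suction pump is held by one slotted quarter-turn screw that is still open: take the screwdriver from its stand, press its blade into the slot and, keeping it pressed in, turn the screw clockwise to its stop. Then put the screwdriver back upright in its stand, handle resting on top, and let go. Leave the bottles and the tape roll where they are.

Things in the scene. Friction and masses are not known exactly. Their poses are not given: they have to be found in the camera images.
- pump: white suction pump, fixed, 230 (x) x 160 (y) mm; origin under its middle, 5 mm before the centre; z up. Its front slopes up at 35 degrees towards +x, from 45 mm high at x = -110 to 171 mm at x = 70; a flat grey cover plate 130 x 120 mm lies on the slope, the screw in its middle. Black handle on top, to 204 mm high. Its clear lidded jar (radius 52, 190 mm high) has its axis at x = 60, y = -135 mm
- screw_slot (a point): centre of the slot's mouth in the round steel screw head (30 mm across, in a black 44 mm collar). z: out of the cover along the screw axis, 35 degrees from vertical, leaning to the pump -x; x along the slot, y across it; turns and sinks with the screw. Slot 5.5 mm wide, 17 long, 6.5 deep, closed at its ends. Mouth 11 mm above the cover when open, 7 when locked (flush with the collar)
- screw (a joint): turn of the screw in rad: 0 fully open, 1.3 locked at its stop (the start is between 0 and 0.3). It grows clockwise as seen looking down on the head (about -z of screw_slot). The screw draws in evenly by 4 mm over the 1.3 rad, so the blade has to follow. Friction torque about 0.1 N m; it stays where it is left and does not turn by pushing
- screwdriver: large flat-blade screwdriver, loose, about 120 g, 162 mm long, standing blade down in the stand. Origin at the centre of the handle's flat underside (the shoulder), z along the tool towards the handle's end. Handle: black square bar 28 x 28 mm, flats facing x and y, from z = 0 to 75 mm. Shaft 8 mm round. Blade 12 mm wide along x, 2.5 mm thick along y, 14 mm long
- screwdriver_tip (a point): middle of the blade's end edge, 87 mm from the shoulder on the tool's axis; axes as the screwdriver's
- stand: aluminium block 60 x 60 x 95 mm, fixed, upright; origin at the centre of its underside, z up. In the middle of its top, at 95 mm, is a round hole 18 mm in diameter and 91 mm deep, in which the screwdriver's shaft hangs loosely with the shoulder resting on the block's top
- tape: roll of adhesive tape lying flat, loose, 72 mm in diameter, 45 mm high; origin at the centre of its underside; leave alone
- saline: clear bottle with white cap standing, loose, 64 mm in diameter, 160 mm high; origin at the centre of its underside; leave alone
- dropper: small white dropper bottle standing, loose, 32 mm in diameter, 65 mm high; origin at the centre of its underside; leave alone

How it is judged:
By the outcome, as a careful person would: the job done as asked, in the order asked, and still so for the second after the job is handed in, with the robot touching nothing.
It also fails if it takes over 51 s, if anything falls off the work surface, if the arm or the gripper's body presses on something with over 40 N, if the wrist force passes 120 N, or if a joint passes its speed limit or range.

## Robot

A 7-joint arm with a two-finger parallel gripper is mounted at the origin on the work surface. World frame = base frame: x ahead of the robot, y to its left, z up, the work surface at z = 0. Lengths are in m, angles in rad, forces in N, time in s.
With the tool pointing down it reaches from about 0.4 to 0.875 m from the base axis. Payload 19.3 kg.
Tool frame: the origin (TCP) lies midway between the tips of the shut fingers; the grasp point (between the pads) lies 19 mm behind it; z points along the fingers, y is the line along which they close (so a half turn about z gives the same grasp; the last joint's range is limited). The gripper opens to 85 mm and grips with 20 to 120 N. Pads are 22 mm wide; open, the fingers measure 114 mm over their backs; the gripper's body (76 mm by 85 mm) begins 54 mm behind the grasp point. The pads swing forward as they close: fully open they stand 13 mm farther back than shut.
Start: joints at [-1.281, 0.521, -0.036, 1.599, 0.021, 1.021, -0.113], TCP at [0.22, 0.585, 0.231] pointing down, gripper open.
Joint ranges: [-2.91, 2.91], [-0.3, 2.13], [-1.5, 1.42], [0.17, 2.43], [-1.26, 4.41], [0.16, 1.93], [-2.52, 2.52]. Speed limits (rad/s): [1.89, 1.89, 2.39, 2.39, 3.01, 3.01, 3.01].

## Interface

Orientations are given as [roll, pitch, yaw] about the fixed x, y, z axes, in that order (R = Rz(yaw) Ry(pitch) Rx(roll)).
In Python, from workcell import bot gives the robot as it stands.
- The arm moves only by the shell command python3 nudge.py FILE [FORCE], which reads ROWS from the file FILE. ROWS is a JSON list of rows, 1 to 5 of them, each an object with the fields finger_gap (the finger opening in m), pos (a list: dx, dy, dz in units of 20 mm), r (a list: a rotation vector rx, ry, rz in rad); a field left out counts as zero (the opening has to be given); each row is the pose to reach, as a shift and turn from the pose commanded when the command began, along the tool's axes at that moment; what a row does not reach only later rows make up. A row lasts 1/8 s, in which the tool goes at most 0.0625 m and 0.188 rad, less where a joint would pass 70% of its speed; a pose out of reach is approached as far as the arm can. The fingers move at their own pace and stop on an object; FORCE is the grip in N (left out, the last holds). Time passes only in rows, so rows that do not move let the fingers close. It prints the time, the measured TCP pose, the force, the opening and the grip force at its end. Input that does not fit is refused with a message, and nothing moves.
- bot.observe(): the state, without advancing time (a new reading comes with each control period).
- bot.grab_frame(name): name is "scene" or "top" or "wrist"; returns the picture (420x560x3 uint8, blue, green, red); there is no depth.
- bot.calibration(name): a dict with "vfov" (degrees; the focal length in pixels is half the picture's height over the tangent of half this angle, whatever the lens; pixels are square), "cx", "cy" (the principal point, pixels), "dist_coeffs" ([k1, k2, p1, p2, k3] as OpenCV has them; the pictures are not rectified), "eye" and "attitude" of the camera in the world. Camera axes: x right, y down, z forward; pixel columns grow to the right and rows downward; lengths in m; the calibration is good to about 2 mm. A picture is of the moment at which its call begins: read the wrist's pose just before it. calibration takes no time and is no camera call; for the wrist camera it gives the pose at the moment of the call.
- bot.job_done(): hands the job in; it is judged then, once.
The state is a dict: "clock": time; "qpos": joint angles; "qd": joint speeds; "joint_efforts": joint torques, N m; "position": TCP position; "tool_rot": TCP orientation; "force": force on the tool from outside, world axes, zero at the start; "moment": the same for the moment, N m; "grip_width": finger opening in m; "finger_force": force on a finger pad.
Only numpy, scipy, OpenCV 4.12 (cv2) and the standard library are available. Lean on these libraries where they do the work, as an engineer would, in place of code of your own. Each camera call takes 0.05 s, during which the arm holds its last target. There are 200 camera calls.

## Working session

There is one attempt and no reset: what is moved stays moved. The work goes in short steps, Python scripts to look and compute and a shell command to move; the robot and the scene stay as the last step left them, time stands still between calls to the robot, and variables do not carry over. Pictures are saved under pics/ and viewed, at most 11 in all, crops included, and the job is handed in when it is done.

```bash
ls; mkdir -p pics
python3 - <<'E'
from workcell import bot
import cv2
o=bot.observe();print(o)
for n in("scene","top","wrist"):
    print(n,bot.calibration(n)); cv2.imwrite(f"pics/{n}0.png",bot.grab_frame(n))
E
```

```text
nudge.py
pics
workcell.py
{'clock': 0.0, 'qpos': array([-1.28124592,  0.52204641, -0.03634644,  1.59998987,  0.02116916,
        1.02113101, -0.1127901 ]), 'qd': array([ 1.18575421e-03, -7.87448855e-05,  1.85511765e-03, -5.83364185e-04,
       -1.52592355e-03, -2.10442335e-03,  1.19887996e-03]), 'joint_efforts': array([-3.00462983e-03, -9.27119136e+01,  1.97881982e+00, -3.69941354e+01,
        1.77743408e-02,  8.22435570e-03,  2.81974746e-05]), 'position': array([0.21992081, 0.58466091, 0.23071183]), 'tool_rot': array([-3.14040252e+00,  5.03365006e-05,  2.78184226e+00]), 'force': array([0.09283005, 0.34232697, 0.71468205]), 'moment': array([ 0.02104443, -0.01081976, -0.00764277]), 'finger_force': 0.0, 'grip_width': 0.08548627026444444}
scene {'vfov': 46.495869276015256, 'cx': 277.0973947735052, 'cy': 207.2773182586728, 'dist_coeffs': array([-0.10647118,  0.        ,  0.        ,  0.        ,  0.        ]), 'eye': array([0.99844029, 0.63901327, 0.81868118]), 'attitude': array([-2.26335305,  0.00878829,  2.51787728])}
top {'vfov': 56.21786960829884, 'cx': 276.7632203923142, 'cy': 206.04136930904914, 'dist_coeffs': array([0.03537978, 0.        , 0.        , 0.        , 0.        ]), 'eye': array([ 0.41370976, -0.05855985,  0.981517  ]), 'attitude': array([-3.04637233,  0.01111987, -1.58138734])}
wrist {'vfov': 59.51460466821069, 'cx': 276.01544477429775, 'cy': 214.40458824798162, 'dist_coeffs': array([-0.09679972,  0.        ,  0.        ,  0.        ,  0.        ]), 'eye': array([0.14938007, 0.61181088, 0.37326658]), 'attitude': array([2.84655050e+00, 7.13732217e-04, 1.21145084e+00])}
```
View pics/scene0.png

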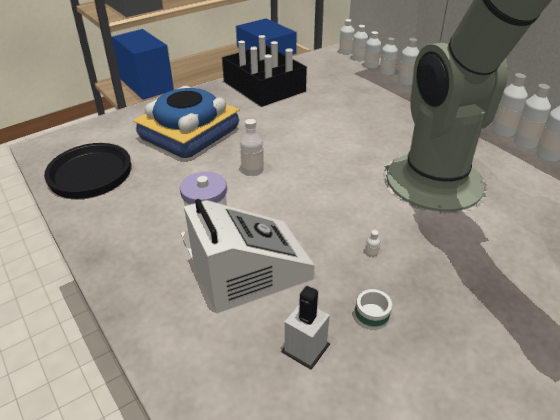

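View pics/top0.png

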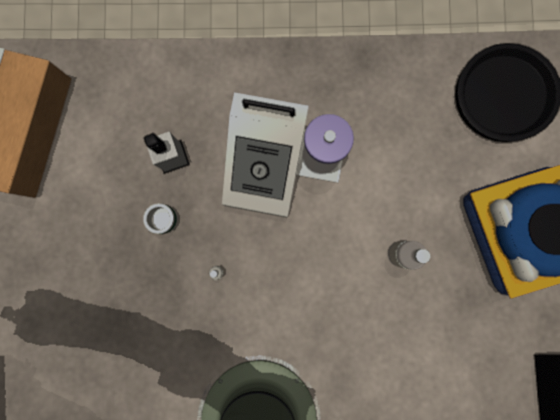

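The scene view shows the pump (screw near (263,229)), the stand with the driver at (307,320), the tape at (374,307) and the dropper at (373,243). In the top view the screw is at (260,171), the stand at (168,150) and the driver handle's end at about (154,143). I'll zoom in next.

Run:
```python
import cv2,numpy as np
t=cv2.imread("pics/top0.png");s=cv2.imread("pics/scene0.png")
a=cv2.resize(t[120:200,130:210],(400,400),interpolation=cv2.INTER_CUBIC)   #5x
b=cv2.resize(t[150:190,240:280],(400,400),interpolation=cv2.INTER_CUBIC)   #10x
cv2.imwrite("pics/c1.png",np.hstack([a,b]))
```

```bash
cat > h.py <<'E'
import cv2,numpy as np
from scipy.spatial.transform import Rotation as R
from workcell import bot
def cam(n):
    c=bot.calibration(n);f=210/np.tan(np.radians(c["vfov"])/2)
    K=np.array([[f,0,c["cx"]],[0,f,c["cy"]],[0,0,1]]);return K,c["dist_coeffs"],np.array(c["eye"]),R.from_euler("xyz",c["attitude"]).as_matrix()
def ray(C,uv):
    K,d,e,A=C;p=cv2.undistortPoints(np.array(uv,float).reshape(-1,1,2),K,d)[:,0]
    v=np.c_[p,np.ones(len(p))]@A.T;return e,v/np.linalg.norm(v,axis=1)[:,None]
def plane(C,uv,z):
    e,v=ray(C,uv);return e+v*((z-e[2])/v[:,2])[:,None]
def proj(C,P):
    K,d,e,A=C;return cv2.projectPoints((np.array(P,float).reshape(-1,3)-e)@A,np.zeros(3),np.zeros(3),K,d)[0][:,0]
def tri(C1,u1,C2,u2):
    e1,v1=ray(C1,[u1]);e2,v2=ray(C2,[u2]);M=lambda v:np.eye(3)-np.outer(v,v)
    A,B=M(v1[0]),M(v2[0]);p=np.linalg.solve(A+B,A@e1+B@e2);return p,np.linalg.norm(A@(p-e1))+np.linalg.norm(B@(p-e2))
def tcp():
    o=bot.observe();return np.array(o["position"]),R.from_euler("xyz",o["tool_rot"]).as_matrix(),o
E
python3 - <<'E'
from h import *
T,S=cam("top"),cam("scene")
print(tri(T,(260,171),S,(263,229)))
print("stand top",plane(T,[(163,150)],.095),"handle end",plane(T,[(154,142)],.17),"tape",plane(T,[(160,219)],.045),"drop",plane(T,[(215,273)],.05))
E
```

```text
(array([ 0.57515964, -0.01274606,  0.11457825]), np.float64(0.0013738473644999151))
stand top [[0.63075573 0.2101868  0.095     ]] handle end [[0.62971144 0.20657564 0.17      ]] tape [[0.47545486 0.2298314  0.045     ]] drop [[0.34695906 0.0971666  0.05      ]]
```

View pics/c1.png

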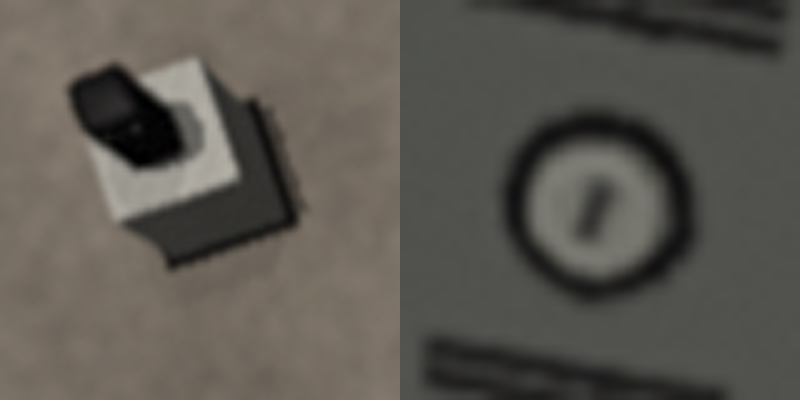

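The crops show the driver standing in the stand with its handle twisted roughly with the block, and the screw slot near (260,171), close to the pump's x direction and turned about 10–20° clockwise. I'll move the wrist camera over the screw for an accurate look.

Units first: shifts go in units of 20 mm. So -0.26 m is -13, -0.21 m is -10.5.

```bash
echo '[{"finger_gap": 0.085, "pos": [-13, -10.5, -2], "r": [0, 0, 0.6]}, {"finger_gap": 0.085, "pos": [-13, -10.5, -2], "r": [0, 0, 0.6]}, {"finger_gap": 0.085, "pos": [-13, -10.5, -2], "r": [0, 0, 0.6]}, {"finger_gap": 0.085, "pos": [-13, -10.5, -2], "r": [0, 0, 0.6]}, {"finger_gap": 0.085, "pos": [-13, -10.5, -2], "r": [0, 0, 0.6]}]' > m.json && python3 nudge.py m.json
python3 - <<'E'
from h import *
p,A,o=tcp();print(A.T@(np.array([.55,0.02,.29])-p),o["tool_rot"],o["qpos"])
E
```

```text
clock: 0.78
position: [0.378, 0.3157, 0.2687]
tool_rot: [3.141, -0.0, 2.181]
force: [1.2, 0.4, 0.7]
grip_width: 0.0853
finger_force: 0.0
[-0.34088278 -0.02855304 -0.02131591] [ 3.14145872e+00 -6.67539292e-05  2.18130678e+00] [-0.96466238  0.26904147  0.18277724  1.90294579 -0.0584733   0.97453002
 -0.14495722]
```

```bash
echo '[{"finger_gap": 0.085, "pos": [-17, -1.5, -1], "r": [0, 0, 0.61]}, {"finger_gap": 0.085, "pos": [-17, -1.5, -1], "r": [0, 0, 0.61]}, {"finger_gap": 0.085, "pos": [-17, -1.5, -1], "r": [0, 0, 0.61]}, {"finger_gap": 0.085, "pos": [-17, -1.5, -1], "r": [0, 0, 0.61]}, {"finger_gap": 0.085, "pos": [-17, -1.5, -1], "r": [0, 0, 0.61]}]' > m.json && python3 nudge.py m.json
echo '[{"finger_gap": 0.085, "pos": [-1, 0, 0]}, {"finger_gap": 0.085, "pos": [-1, 0, 0]}]' > m.json && python3 nudge.py m.json
python3 - <<'E'
from h import *
p,A,o=tcp();print(p,o["tool_rot"],o["qpos"])
C=cam("wrist");im=bot.grab_frame("wrist");cv2.imwrite("pics/w1.png",im);np.save("w1.npy",np.array(C,dtype=object),allow_pickle=True)
print(proj(C,[.575,-.0127,.1146]))
E
```

```text
clock: 1.4
position: [0.5338, 0.0456, 0.2869]
tool_rot: [3.141, -0.0, 1.572]
force: [0.9, 0.9, -0.3]
grip_width: 0.085
finger_force: 0.0
clock: 1.65
position: [0.5331, 0.0256, 0.2866]
tool_rot: [-3.141, 0.0, 1.569]
force: [-0.1, 0.8, -0.7]
grip_width: 0.0852
finger_force: 0.0
[0.53309752 0.02557946 0.28657295] [-3.14120796e+00  4.76501200e-04  1.56887278e+00] [-0.49861317  0.34172217  0.44548766  1.78998883 -0.16697035  1.04753648
  0.00631074]
[[323.57230057 232.93805845]]
```

View pics/w1.png

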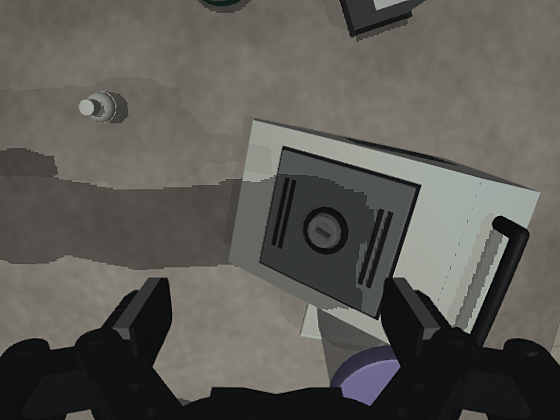

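The wrist view shows the collar at (325,231), with the slot running from about (316,227) to (334,234). The plate's corners are near (283,147), (420,184), (378,319) and (260,263). I'll refine these by contour and take a second view from farther on.

Scaled: 0.06 m is 3, 0.05 m is 2.5.

```bash
echo '[{"finger_gap": 0.085, "pos": [2.5, 3, 0.5]}, {"finger_gap": 0.085, "pos": [2.5, 3, 0.5]}, {"finger_gap": 0.085, "pos": [2.5, 3, 0.5]}]' > m.json && python3 nudge.py m.json
python3 - <<'E'
from h import *
C=cam("wrist");im=bot.grab_frame("wrist");cv2.imwrite("pics/w2.png",im);np.save("w2.npy",np.array(C,dtype=object),allow_pickle=True)
u=proj(C,[.575,-.0127,.1146])[0];print(u)
x,y=u.astype(int)
w1=cv2.imread("pics/w1.png")
f=lambda i,x,y:cv2.resize(i[y-30:y+30,x-30:x+30],(400,400),interpolation=cv2.INTER_CUBIC)
print(x,y)
v=np.hstack([f(w1,325,231),f(im,x,y)]).astype(float);cv2.imwrite("pics/c2.png",np.clip((v-20)*2.2,0,255))
E
```

```text
clock: 2.08
position: [0.593, 0.079, 0.2759]
tool_rot: [-3.14, 0.0, 1.574]
force: [-0.5, -0.7, -0.0]
grip_width: 0.0849
finger_force: 0.0
[257.83536676 290.97832964]
257 290[ WARN:0@0.743] global loadsave.cpp:1063 imwrite_ Unsupported depth image for selected encoder is fallbacked to CV_8U.
```

View pics/c2.png

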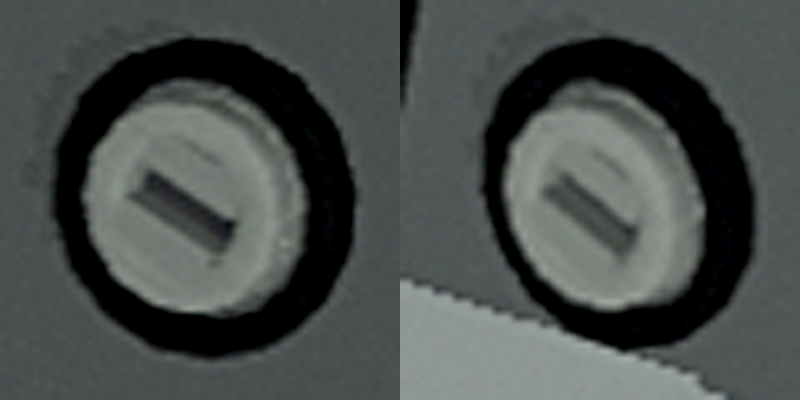

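The crops show the slot clearly: in view 1 it runs from crop (138,184) to (228,238), in view 2 from (154,181) to (230,242). Next I segment it, triangulate its centre, and get the pump's yaw from the plate and the slot's direction in the cover plane.

Run:
```python
from h import *
T,S=cam("top"),cam("scene")
L=[]
for n,(x,y) in(("w1",(325,231)),("w2",(257,290))):
    C=tuple(np.load(n+".npy",allow_pickle=True));g=cv2.imread(f"pics/{n}.png",0)
    k=10;r=cv2.resize(g[y-30:y+30,x-30:x+30],None,fx=k,fy=k,interpolation=cv2.INTER_CUBIC)
    # dark blobs inside the head
    m=cv2.GaussianBlur(r,(0,0),3);
    for th in(75,85,95):
        q,lab,st,ce=cv2.connectedComponentsWithStats((m<th).astype(np.uint8))
        c=[i for i in range(1,q) if 1500<st[i,4]<12000 and 80<ce[i][0]<400 and 150<ce[i][1]<450]
        for i in c:
            rr=cv2.minAreaRect(np.argwhere(lab==i)[:,::-1].astype(np.float32));b=(cv2.boxPoints(rr)+.5)/k-.5+[x-30,y-30]
            print(n,th,st[i,4],np.round(rr[1],0),np.round(b.mean(0),2));
            if th==85:L.append((C,b))
(C1,b1),(C2,b2)=L[0],L[-1]
P,e=tri(C1,b1.mean(0),C2,b2.mean(0));print("slot",P,e)
def ends(b):
    d=[np.linalg.norm(b[i]-b[i-1]) for i in range(4)];i=int(np.argmin(d[:2]))
    return [(b[i]+b[i-1])/2,(b[(i+2)%4]+b[(i+1)%4])/2]
yaw=-.2
cor=[(283,147),(420,184),(378,319),(260,263)]
for it in range(8):
    A=R.from_euler("zy",[yaw,-np.radians(35)]).as_matrix()  # x up slope, z screw axis
    def ip(C,uv,P0):
        o,v=ray(C,uv);n=A[:,2];return o+v*(((P0-o)@n)/(v@n))[:,None]
    Q=ip(C1,cor,P-.0105*A[:,2]);l=(Q-P)@A
    a=[l[1]-l[0],l[2]-l[3]];b=[l[0]-l[3],l[1]-l[2]]
    d1=np.mean([np.arctan2(v[1],v[0]) for v in a]);d2=np.mean([np.arctan2(-v[0],v[1]) for v in b])
    yaw+=(d1+d2)/2
print("yaw",yaw,"corners",l.round(4).tolist(),d1,d2)
for C,b in L[:1]+L[-1:]:
    E=(ip(C,ends(b),P)-P)@A;v=E[1]-E[0];print("ends",E.round(4).tolist(),"slot angle from upslope",np.arctan2(v[1],v[0]))
```

```text
w2 75 10938 [188.  89.] [255.62 291.17]Traceback (most recent call last):
  File "<stdin>", line 16, in <module>
IndexError: list index out of range
```

```bash
cat > slot.py <<'E'
from h import *
def seg(g,x,y,pr=True):
    k=10;m=cv2.GaussianBlur(cv2.resize(g[y-30:y+30,x-30:x+30],None,fx=k,fy=k,interpolation=cv2.INTER_CUBIC),(0,0),3)
    out=[]
    for th in range(60,84,4):
        q,lab,st,ce=cv2.connectedComponentsWithStats((m<th).astype(np.uint8))
        for i in range(1,q):
            rr=cv2.minAreaRect(np.argwhere(lab==i)[:,::-1].astype(np.float32))
            if 2500<st[i,4]<14000 and 1.6<max(rr[1])/min(rr[1])<4:
                b=(cv2.boxPoints(rr)+.5)/k-.5+[x-30,y-30];out.append((th,b))
                if pr:print(th,st[i,4],np.round(rr[1]),np.round(b.mean(0),2))
    return out
def ends(b):
    b=np.roll(b,0 if np.linalg.norm(b[0]-b[1])<np.linalg.norm(b[1]-b[2]) else 1,axis=0)
    return [(b[0]+b[1])/2,(b[2]+b[3])/2]
def frame(yaw): # x up slope, z screw axis
    return R.from_euler("ZY",[yaw,-np.radians(35)]).as_matrix()
def ip(C,uv,P0,n):
    o,v=ray(C,uv);return o+v*(((P0-o)@n)/(v@n))[:,None]
E
python3 - <<'E'
from slot import *
L=[]
for n,(x,y) in(("w1",(325,231)),("w2",(257,290))):
    print(n);C=tuple(np.load(n+".npy",allow_pickle=True));o=seg(cv2.imread(f"pics/{n}.png",0),x,y);L.append((C,[b for t,b in o if t==72][0]))
(C1,b1),(C2,b2)=L
P,e=tri(C1,b1.mean(0),C2,b2.mean(0));print("slot",P,e)
yaw=-.2
cor=[(283,147),(420,184),(378,319),(260,263)]
for it in range(8):
    A=frame(yaw);Q=ip(C1,cor,P-.0105*A[:,2],A[:,2]);l=(Q-P)@A
    a=[l[1]-l[0],l[2]-l[3]];b=[l[0]-l[3],l[1]-l[2]]
    d1=np.mean([np.arctan2(v[1],v[0]) for v in a]);d2=np.mean([np.arctan2(-v[0],v[1]) for v in b]);yaw+=(d1+d2)/2
print("yaw",yaw,"corners",l.round(4).tolist(),d1,d2)
for C,b in L:
    E=(ip(C,ends(b),P,A[:,2])-P)@A;v=E[1]-E[0];print("ends",E.round(4).tolist(),"slot angle",np.arctan2(v[1],v[0]))
E
```

```text
w1
60 8950 [167.  60.] [322.4 232.2]
64 9886 [172.  77.] [322.28 232.23]
68 11058 [178.  85.] [321.8  233.01]
72 12873 [188. 108.] [321.74 233.1 ]
w2
60 6457 [154.  49.] [255.48 291.57]
64 7366 [158.  55.] [255.53 291.56]
68 8367 [164.  64.] [255.62 291.53]
72 9571 [169.  77.] [255.19 291.99]
76 11545 [182. 100.] [254.63 292.45]
slot [ 0.57278063 -0.01128279  0.11904207] 8.295449735458063e-05
yaw -0.1875664124922495 corners [[-0.0648, 0.0638, -0.0105], [0.0679, 0.0644, -0.0105], [0.0678, -0.0598, -0.0105], [-0.0657, -0.0602, -0.0105]] 0.0040379206135796476 -0.0040379205472646515
ends [[-0.0092, 0.0005, 0.0], [0.0089, -0.0005, -0.0]] slot angle -0.05478221498805789
ends [[-0.0085, 0.0011, 0.0], [0.0083, -0.0011, 0.0]] slot angle -0.12689914301890595
```

Scaled: 0.1 m is 5, -0.03 m is -1.5.

```bash
echo '[{"finger_gap": 0.085, "pos": [5, 1.5, -1.5]}, {"finger_gap": 0.085, "pos": [5, 1.5, -1.5]}, {"finger_gap": 0.085, "pos": [5, 1.5, -1.5]}]' > m.json && python3 nudge.py m.json
python3 - <<'E'
from slot import *
p,A_,o=tcp();print(p,o["qpos"])
C=cam("wrist");im=bot.grab_frame("wrist");cv2.imwrite("pics/w3.png",im);np.save("w3.npy",np.array(C,dtype=object),allow_pickle=True)
C1,C2=[tuple(np.load(n+".npy",allow_pickle=True)) for n in("w1","w2")]
print(tri(C1,(322.4,232.2),C2,(255.5,291.57)))
A=frame(-.1876);P=np.array([.5728,-.0113,.119])
for n,C,(x,y) in(("w1",C1,(325,231)),("w2",C2,(257,290))):
  for t,b in seg(cv2.imread(f"pics/{n}.png",0),x,y,0):
    E=(ip(C,ends(b),P,A[:,2])-P)@A;v=E[1]-E[0];print(n,t,np.arctan2(v[1],v[0]),np.linalg.norm(v))
E
```

```text
clock: 2.5
position: [0.6227, 0.1805, 0.3075]
tool_rot: [3.141, -0.001, 1.576]
force: [0.4, -1.6, -0.2]
grip_width: 0.0847
finger_force: 0.0
[0.62269842 0.18053421 0.30746581] [-0.63148643  0.52553925  0.40860052  1.45588275 -0.21640951  1.20339679
 -0.18965678]
(array([ 0.57315063, -0.00983409,  0.12080012]), np.float64(0.00018999892953539644))
w1 60 -0.20626912439696976 0.0156666487412329
w1 64 -0.278821957966568 0.016033425127158024
w1 68 -0.15982599035387982 0.016896749839973305
w1 72 -0.05475430188294635 0.018056667921037425
w2 60 -0.19431256390020057 0.015079674067523322
w2 64 -0.2023622049537877 0.01552916626153633
w2 68 -0.22621096461002094 0.015994966947593836
w2 72 -0.1268698377912749 0.01695056684145686
w2 76 -0.05134901675959032 0.01864621940715392
```

View pics/w3.png

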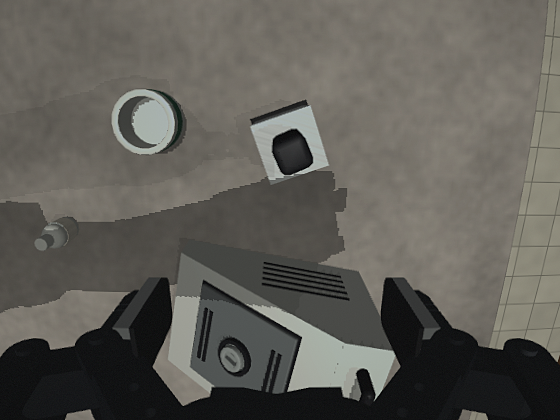

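The view shows the stand's top with corners at about (250,122), (309,102), (329,165) and (270,183). The black handle is at about (292,152) and the tape at (146,121). I'll measure both.

Run:
```python
from h import *
C=cam("wrist");im=cv2.imread("pics/w3.png");g=cv2.cvtColor(im,cv2.COLOR_BGR2GRAY)
v=cv2.resize(im[97:190,240:340].astype(np.float32),(645,600),interpolation=cv2.INTER_CUBIC)
cv2.imwrite("pics/c3.png",np.clip(v*2.5-10,0,255).astype(np.uint8))
print("nadir",proj(C,C[2]-[0,0,.3]))
m=(g>150).astype(np.uint8);m[:, :235]=0;m[:90]=0;m[195:]=0;m[:,345:]=0
m=cv2.morphologyEx(m,cv2.MORPH_CLOSE,np.ones((31,31)))
c=max(cv2.findContours(m,0,2)[0],key=cv2.contourArea)
b=cv2.boxPoints(cv2.minAreaRect(c));Q=plane(C,b,.095);print("standtop",b.round(1).tolist(),Q.round(4).tolist(),Q.mean(0),np.linalg.norm(Q[0]-Q[1]),np.linalg.norm(Q[2]-Q[1]))
T=cam("top");print("dist handle check")
```

```text
nadir [[276.29187587 103.63747851]]
standtop [[249.6999969482422, 125.0999984741211], [310.0, 105.0], [329.79998779296875, 164.39999389648438], [269.5, 184.5]] [[0.5962, 0.2334, 0.095], [0.6528, 0.2521, 0.095], [0.6735, 0.1963, 0.095], [0.6148, 0.1761, 0.095]] [0.63432709 0.21448929 0.095     ] 0.05954877771152321 0.05957523750838443
dist handle check
```

View pics/c3.png

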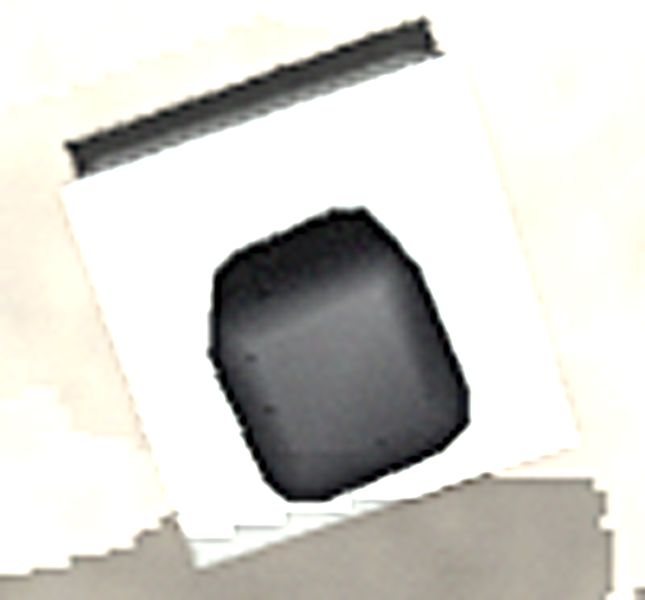

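Run:
```python
from h import *
C=cam("wrist");f=lambda q:np.array(q)/6.45+[240,97]-.4
Q=plane(C,f([(285,510),(475,440),(408,258),(212,335)]),.170);d=np.diff(np.vstack([Q,Q[:1]]),axis=0)
print(Q.mean(0),np.linalg.norm(d,axis=1),[np.arctan2(v[1],v[0]) for v in d])
p,A,o=tcp();print(p,o["tool_rot"])
t=np.array([Q.mean(0)[0],Q.mean(0)[1],.22]);print("to above handle",A.T@(t-p))
```

```text
[0.63419751 0.21419351 0.17      ] [0.02407081 0.02293344 0.02453888 0.02258784] [np.float64(0.36272083808404604), np.float64(1.9473970327574806), np.float64(-2.7643231727679445), np.float64(-1.1733694639919328)]
[0.62249769 0.1780547  0.30712098] [ 3.14125064e+00 -1.13408133e-04  1.57329803e+00]
to above handle [0.03609956 0.01176039 0.0871291 ]
```

Scaled: 0.08 m is 4, 0.036 m is 1.8.

```bash
echo '[{"finger_gap": 0.085, "pos": [1.8, 0.6, 1.5], "r": [0, 0, -0.188]}, {"finger_gap": 0.085, "pos": [1.8, 0.6, 3], "r": [0, 0, -0.37]}, {"finger_gap": 0.085, "pos": [1.8, 0.6, 4], "r": [0, 0, -0.37]}, {"finger_gap": 0.085, "pos": [1.8, 0.6, 4], "r": [0, 0, -0.37]}]' > m.json && python3 nudge.py m.json
python3 - <<'E'
from h import *
p,A,o=tcp();print(p,o["tool_rot"],"togo",A.T@(np.array([.6343,.2143,.120])-p))
cv2.imwrite("pics/w4.png",bot.grab_frame("wrist"))
E
```

```text
clock: 3.05
position: [0.6341, 0.2115, 0.2259]
tool_rot: [-3.139, 0.001, 1.94]
force: [-1.2, -0.1, 0.2]
grip_width: 0.0848
finger_force: 0.0
[0.6341076  0.21148866 0.22594999] [-3.13918376e+00  5.68519111e-04  1.93982599e+00] togo [0.00261291 0.00144874 0.10594534]
```

Scaled: 0.106 m is 5.3, 0.09 m is 4.5.

```bash
echo '[{"finger_gap": 0.085, "pos": [0.15, 0.05, 2.5]}, {"finger_gap": 0.085, "pos": [0.15, 0.05, 4.5]}, {"finger_gap": 0.085, "pos": [0.15, 0.05, 5.3]}, {"finger_gap": 0.085, "pos": [0.15, 0.05, 5.3]}]' > m.json && python3 nudge.py m.json 
echo '[{"finger_gap": 0.02}, {"finger_gap": 0.02}, {"finger_gap": 0.02}, {"finger_gap": 0.02}, {"finger_gap": 0.02}]' > m.json && python3 nudge.py m.json 80
```

```text
clock: 3.6
position: [0.6351, 0.2161, 0.1213]
tool_rot: [3.142, 0.0, 1.941]
force: [0.5, 0.1, 0.7]
grip_width: 0.0853
finger_force: 0.0
clock: 4.22
position: [0.6352, 0.2165, 0.1216]
tool_rot: [3.141, -0.0, 1.942]
force: [-2.4, -1.2, 8.6]
grip_width: 0.0273
finger_force: 78.0
```

Scaled: -0.15 m is -7.5, -0.13 m is -6.5.

```bash
echo '[{"finger_gap": 0.02, "pos": [0, 0, -2]}, {"finger_gap": 0.02, "pos": [0, 0, -4.5]}, {"finger_gap": 0.02, "pos": [0, 0, -6.5]}, {"finger_gap": 0.02, "pos": [0, 0, -7.5]}, {"finger_gap": 0.02, "pos": [0, 0, -7.5]}]' > m.json && python3 nudge.py m.json
python3 - <<'E'
from h import *
p,A,o=tcp();C=cam("wrist");im=bot.grab_frame("wrist");cv2.imwrite("pics/w5.png",im);np.save("w5.npy",np.array(C,dtype=object),allow_pickle=True)
print(proj(C,p+A[:,2]*.113),proj(C,p+A[:,2]*.026))
print((p-C[2])@A,o["qpos"])
E
```

```text
clock: 4.85
position: [0.6353, 0.2166, 0.2722]
tool_rot: [3.139, -0.0, 1.942]
force: [0.2, 0.3, -2.1]
grip_width: 0.0273
finger_force: 78.4
[[277.0833716  211.54257218]] [[277.44513958 260.92314802]]
[-0.07551591  0.0006358   0.14248986] [-0.6048629   0.58045521  0.30618198  1.43256667 -0.18204841  1.1538867
  0.09844854]
```

View pics/w5.png

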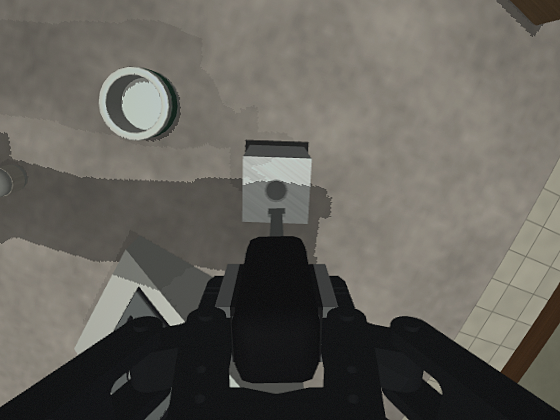

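The wrist view shows the driver held straight. Its blade is at about (276,210) with its width along image horizontal, which is tool y, and the stand hole is at (276,190). So the blade lies along tool y, and I can compute the approach pose.

```bash
cat > goal.py <<'E'
from slot import *
P=np.array([.573,-.0105,.120]);YAW=-.1876;SLOT=.20
LAT=np.array([0,0,.1136]) # tip in TCP frame
def goal(back,P=P,phi=SLOT):
    A=frame(YAW);n=A[:,2];y=np.cos(phi)*A[:,0]-np.sin(phi)*A[:,1];z=-n;x=np.cross(y,z)
    G=np.c_[x,y,z];return P+n*back-G@LAT,G
def rel(g):
    p,A,o=tcp();return (A.T@(g[0]-p)).round(4),R.from_matrix(A.T@g[1]).as_rotvec().round(4)
E
python3 - <<'E'
from goal import *
g=cv2.imread("pics/w5.png",0)
for y in range(202,222):print(y,g[y,262:292:2])
w=goal(.06);print(w[0]);print(rel(w));print(rel((np.array([.50,.10,.30]),w[1])))
E
```

```text
202 [118 114 115 116 118 121 118 114 124 120 115 114 118 117 114]
203 [119 117 114 115 117 116 120 119 118 120 116 114 115 118 116]
204 [118 118 115 114 116 117 117 118 117 118 120 117 114 116 116]
205 [117 119 118 115 115 116 117 117 117 118 120 118 114 116 118]
206 [118 118 120 118 116 117 118 119 119 119 120 122 117 114 114]
207 [115 118 119 120 120 119 118 121 122 122 121 122 121 115 114]
208 [118 116 119  93  83  82  83  74  63  64  65  71 122 118 115]
209 [118 117 120  81  48  49  51  50  51  52  52  68 121 119 116]
210 [116 119 118  83  56  54  55  56  54  55  56  70 121 118 119]
211 [114 116 121  69  55  55  57  56  55  54  55  71 121 117 120]
212 [115 115 121  71  54  56  56  56  56  55  54  58 122 118 116]
213 [114 114 119  71  55  55  55  56  55  55  63  75 120 117 117]
214 [115 113 118  90  84  55  55  56  56  54  91 108 118 117 117]
215 [114 114 117  94  77  53  56  56  55  54  82 103 116 117 117]
216 [114 114 114  94  76  53  56  55  55  54  83 104 116 115 116]
217 [113 114 115 111  89  54  54  56  55  54  94 114 115 115 117]
218 [111 114 114 115 100  52  56  56  56  53  96 120 114 115 114]
219 [114 111 114 115  98  53  54  56  57  54  95 120 117 114 115]
220 [117 114 113 116  95  54  58  56  56  55  80 120 119 115 115]
221 [119 116 112 115  95  53  56  57  56  55  81 120 120 118 116]
[0.47517417 0.00807049 0.26220479]
(array([-0.1364, -0.2243,  0.0084]), array([-0.6149, -0.1118,  0.7343]))
(array([-0.0597, -0.1679, -0.0294]), array([-0.6149, -0.1118,  0.7343]))
```

```bash
sed -i 's/LAT=np.array(\[0,0/LAT=np.array([-.0014,-.0003/' goal.py
echo '[{"finger_gap": 0.02, "pos": [-1, -2, -1.5], "r": [-0.11, -0.02, 0.13]}, {"finger_gap": 0.02, "pos": [-2, -4.5, -1.5], "r": [-0.22, -0.04, 0.26]}, {"finger_gap": 0.02, "pos": [-3, -6.5, -1.5], "r": [-0.33, -0.06, 0.39]}, {"finger_gap": 0.02, "pos": [-3, -8.4, -1.5], "r": [-0.44, -0.08, 0.52]}, {"finger_gap": 0.02, "pos": [-3, -8.4, -1.5], "r": [-0.55, -0.1, 0.65]}]' > m.json && python3 nudge.py m.json
python3 - <<'E'
from goal import *
print(rel(goal(.04)));o=bot.observe();print(o["qpos"].round(2),o["tool_rot"])
E
```

```text
clock: 5.52
position: [0.5046, 0.0978, 0.3001]
tool_rot: [2.682, -0.026, 1.386]
force: [0.6, -0.6, -1.0]
grip_width: 0.0274
finger_force: 78.7
(array([-0.0938, -0.0233,  0.046 ]), array([-0.1529, -0.0087,  0.1886]))
[-1.02  0.07  0.59  2.17  0.4   0.56 -0.93] [ 2.68171897 -0.02614454  1.38587402]
```

Scaled: -0.094 m is -4.7, -0.05 m is -2.5.

```bash
echo '[{"finger_gap": 0.02, "pos": [-2.5, -0.5, 0.5], "r": [-0.08, 0, 0.1]}, {"finger_gap": 0.02, "pos": [-4.7, -1.15, 1], "r": [-0.153, -0.009, 0.189]}, {"finger_gap": 0.02, "pos": [-4.7, -1.15, 2.3], "r": [-0.153, -0.009, 0.189]}, {"finger_gap": 0.02, "pos": [-4.7, -1.15, 2.3], "r": [-0.153, -0.009, 0.189]}]' > m.json && python3 nudge.py m.json
python3 - <<'E'
from goal import *
print(rel(goal(.04)));o=bot.observe();print(o["qpos"].round(2),o["tool_rot"])
C=cam("wrist");im=bot.grab_frame("wrist");cv2.imwrite("pics/w6.png",im);np.save("w6.npy",np.array(C,dtype=object),allow_pickle=True)
p,A,o=tcp();tip=p+A@LAT;print(proj(C,tip),proj(C,P))
print(tri(*sum([[tuple(np.load(n+".npy",allow_pickle=True)),u] for n,u in(("w1",(322.4,232.2)),("w2",(255.5,291.5)))],[]))[0])
E
```

```text
clock: 6.02
position: [0.4878, 0.0065, 0.2454]
tool_rot: [2.543, -0.109, 1.219]
force: [0.3, 1.1, -0.8]
grip_width: 0.0272
finger_force: 78.6
(array([ 0.0005, -0.0003, -0.001 ]), array([-0.0029,  0.0037,  0.0035]))
[-0.98  0.09  0.71  2.43  1.14  0.23 -1.75] [ 2.54292609 -0.10913617  1.21946728]
[[278.60793707 210.93295084]] [[277.5477355  197.16715855]]
[ 0.57315631 -0.00987644  0.12062989]
```

j7 is at -1.75 here, so it would run out during the turn. The blade is symmetric, so I'll use the half-turned orientation by rotating -π about the tool axis.

```bash
r='x'; 
echo '[{"finger_gap": 0.02, "pos": [0, 0, -0.5], "r": [0, 0, -0.188]}, {"finger_gap": 0.02, "pos": [0, 0, -0.5], "r": [0, 0, -0.376]}, {"finger_gap": 0.02, "pos": [0, 0, -0.5], "r": [0, 0, -0.564]}, {"finger_gap": 0.02, "pos": [0, 0, -0.5], "r": [0, 0, -0.75]}, {"finger_gap": 0.02, "pos": [0, 0, -0.5], "r": [0, 0, -0.79]}]' > m.json && python3 nudge.py m.json | head -3
echo '[{"finger_gap": 0.02, "r": [0, 0, -0.188]}, {"finger_gap": 0.02, "r": [0, 0, -0.376]}, {"finger_gap": 0.02, "r": [0, 0, -0.564]}, {"finger_gap": 0.02, "r": [0, 0, -0.75]}, {"finger_gap": 0.02, "r": [0, 0, -0.79]}]' > m.json && python3 nudge.py m.json | head -3
python3 -c "
from h import *
print(bot.observe()['qpos'].round(2))"
```

```text
clock: 6.7
position: [0.484, 0.0091, 0.2562]
tool_rot: [2.617, 0.328, 1.891]
clock: 7.32
position: [0.484, 0.009, 0.2562]
tool_rot: [3.015, 0.599, 2.731]
[-0.9   0.05  0.59  2.42  1.09  0.29 -0.12]
```

```bash
echo '[{"finger_gap": 0.02, "r": [0, 0, -0.188]}, {"finger_gap": 0.02, "r": [0, 0, -0.376]}, {"finger_gap": 0.02, "r": [0, 0, -0.564]}, {"finger_gap": 0.02, "r": [0, 0, -0.75]}, {"finger_gap": 0.02, "r": [0, 0, -0.79]}]' > m.json && python3 nudge.py m.json | head -3
echo '[{"finger_gap": 0.02, "r": [0, 0, -0.188]}, {"finger_gap": 0.02, "r": [0, 0, -0.376]}, {"finger_gap": 0.02, "r": [0, 0, -0.564]}, {"finger_gap": 0.02, "r": [0, 0, -0.75]}, {"finger_gap": 0.02, "r": [0, 0, -0.79]}]' > m.json && python3 nudge.py m.json | head -3
sed -i 's/SLOT=.20/SLOT=.20-np.pi/' goal.py
python3 - <<'E'
from goal import *
print(rel(goal(.03)));o=bot.observe();print(o["qpos"].round(2),o["tool_rot"])
E
```

```text
clock: 7.95
position: [0.484, 0.009, 0.2562]
tool_rot: [-2.762, 0.49, -2.627]
clock: 8.57
position: [0.484, 0.009, 0.2562]
tool_rot: [-2.538, 0.099, -1.902]
(array([0.0046, 0.0034, 0.0203]), array([ 0.0002, -0.0003,  0.0256]))
[-0.83  0.05  0.51  2.42  1.09  0.3   1.45] [-2.53807724  0.09944347 -1.90185036]
```

Scaled: 0.0046 m is 0.23, 0.0034 m is 0.17.

```bash
echo '[{"finger_gap": 0.02, "pos": [0.23, 0.17, 0.5], "r": [0, 0, 0.026]}, {"finger_gap": 0.02, "pos": [0.23, 0.17, 0.5], "r": [0, 0, 0.026]}, {"finger_gap": 0.02, "pos": [0.23, 0.17, 0.5], "r": [0, 0, 0.026]}]' > m.json && python3 nudge.py m.json | head -3
python3 - <<'E'
from goal import *
print(rel(goal(.03)));o=bot.observe();print(o["qpos"].round(2))
C=cam("wrist");im=bot.grab_frame("wrist");cv2.imwrite("pics/w7.png",im);np.save("w7.npy",np.array(C,dtype=object),allow_pickle=True)
p,A,o=tcp();tip=p+A@LAT;n=A[:,2];print("tip",proj(C,tip),"P",proj(C,P),"ahead",proj(C,P-A[:,0]*.02),proj(C,P+A[:,1]*.0085),proj(C,P-A[:,1]*.0085))
v=cv2.resize(im[150:240,220:340].astype(np.float32),(800,600),interpolation=cv2.INTER_CUBIC)
cv2.imwrite("pics/c7.png",np.clip(v*2,0,255).astype(np.uint8))
E
```

```text
clock: 8.95
position: [0.4855, 0.0043, 0.2455]
tool_rot: [-2.54, 0.116, -1.927]
(array([-0.0005, -0.0001,  0.0101]), array([-0.0002, -0.0005, -0.0047]))
[-0.79  0.08  0.5   2.43  1.2   0.26  1.32]
tip [[273.70740354 210.56638971]] P [[273.84889937 197.52194991]] ahead [[273.88276444 220.35874457]] [[284.04612605 197.52195103]] [[263.65187566 197.52446979]]
```

View pics/c7.png

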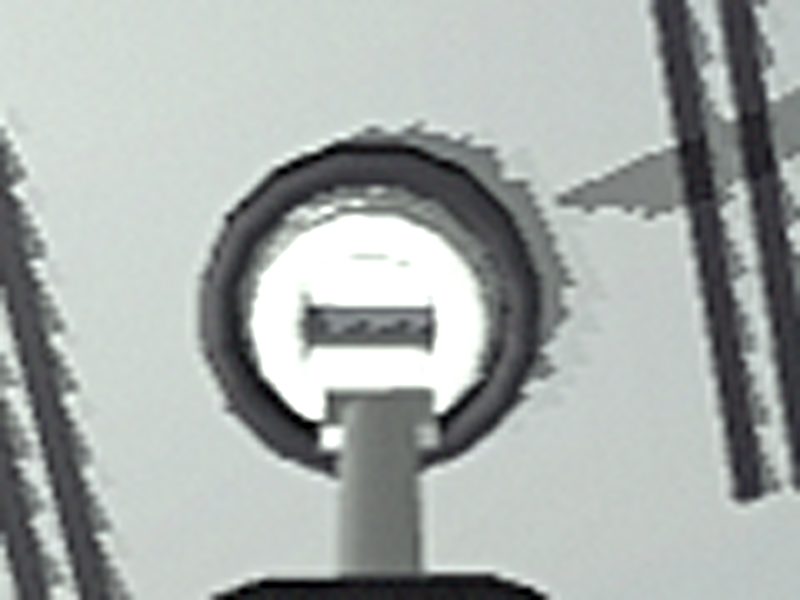

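The crop shows the slot at crop x 303–435, y 306–348, i.e. centre px (274.9,198.6). The blade end is at x 327–435 with its top edge at y 388, i.e. px (276.8,207.8). The blade is parallel to the slot. Next I work out the lateral offset in the camera-to-tool frame.

```bash
cat > lat.py <<'E'
from goal import *
# camera fixed in tool frame, averaged over a few readings (rigid)
def toolcam():
    E=[];Q=[]
    for _ in range(5):
        c=bot.calibration("wrist");p,A,o=tcp();K,d,e,M=cam("wrist");E.append(A.T@(e-p));Q.append(R.from_matrix(A.T@M))
    return K,d,np.mean(E,0),R.concatenate(Q).mean().as_matrix()
def offs(slot,edge,gap):
    T=toolcam();tip=plane(T,[edge],.1136)[0]-[.00125,0,0]
    s=plane(T,[slot],.1136+gap)[0];return tip,s,s-tip
E
python3 - <<'E'
from lat import *
T=toolcam();print(T[2],R.from_matrix(T[3]).as_euler("xyz"))
for g in(.034,.04,.046):print(g,*[x.round(4) for x in offs((274.9,198.65),(276.8,207.8),g)])
E
```

```text
[ 0.07406756  0.00108122 -0.14312971] [-2.96624107e-01  1.30801605e-03  1.57070752e+00]
0.034 [-0.0006  0.002   0.1136] [-0.0013  0.0006  0.1476] [-0.0007 -0.0014  0.034 ]
0.04 [-0.0006  0.002   0.1136] [-0.0029  0.0005  0.1536] [-0.0023 -0.0014  0.04  ]
0.046 [-0.0006  0.002   0.1136] [-0.0044  0.0005  0.1596] [-0.0038 -0.0015  0.046 ]
```

Units first: shifts go in units of 20 mm. So -0.0015 m is -0.075, -0.0014 m is -0.07.

```bash
echo '[{"finger_gap": 0.02, "pos": [-0.075, -0.07, 0.75]}, {"finger_gap": 0.02, "pos": [-0.075, -0.07, 1.3]}, {"finger_gap": 0.02, "pos": [-0.075, -0.07, 1.3]}, {"finger_gap": 0.02, "pos": [-0.075, -0.07, 1.3]}]' > m.json && python3 nudge.py m.json | head -4
python3 - <<'E'
from lat import *
print(rel(goal(.0)))
im=bot.grab_frame("wrist");cv2.imwrite("pics/w8.png",im);g=cv2.imread("pics/w8.png",0)
for y in range(192,216):print(y,g[y,258:296:2])
E
```

```text
clock: 9.5
position: [0.5014, 0.0022, 0.225]
tool_rot: [-2.54, 0.117, -1.928]
force: [0.4, 0.8, -0.6]
(array([0.0007, 0.0011, 0.0142]), array([-0.0003, -0.0004, -0.0055]))
192 [ 38  60 114 137 152 146 137 134 133 134 136 136 133 131 131 131  76  61
  59]
193 [ 48  89  91 158 154 144 138 136 136 139 139 141 139 138 136 133 109  62
  63]
194 [ 56 107 130 160 145 135 133 129 120 108 110 134 139 139 138 136 132  59
  69]
195 [ 61  92 153 154 138 130 130 121 111 112 112 121 134 137 141 135  80  62
  55]
196 [ 71 124 165 148 133 130 134 134 136 136 135 133 132 134 115  80  84  79
  60]
197 [ 87 168 163 145 132 134 133 133 134 134 133 134 135 112  82  86  87  86
  62]
198 [ 86 172 157 137 126 134 132 133 133 134 135 134 113  81  86  87  87  86
  78]
199 [ 86 176 149 130 122 136 133 133 133 133 135  77  81  85  85  87  86  82
  72]
200 [112 176 148 129 110 139 134 134 134 135 112  81  87  84  85  91  87  80
  73]
201 [ 98 173 148 129  81 142 138 137 137 137 115  85 122  85  81 131  82  88
 111]
202 [138 173 147 129  77  93  97  97  97 120 121 124 105  81 103 167  87 142
 120]
203 [139 171 14
[... 363 characters left out ...]
50  51  51  49  40 158 154 136
 127]
208 [127 167 145 128  68  58  57  58  58  59  58  59  58  58  52 161 150 134
 126]
209 [112 169 147 129  78  87  56  56  62  57  55  56  59  54  64 176 148 133
 118]
210 [ 88 168 148 130 100 117  56  64  64  58  56  55  58  64 119 167 144 130
 104]
211 [ 56 171 150 132 117  94  54  72  63  57  57  54  56  48 147 168 145 132
 104]
212 [ 42 162 150 135 129  92  51  84  63  57  55  54  56  48 152 158 143 132
  87]
213 [ 18 144 153 141 129  93  60  79  62  57  55  54  59  57 147 148 137 128
  97]
214 [ 12 120 154 145 130 129 125  75  63  57  55  54  69  77 142 141 130 125
  81]
215 [ 14  43 159 152 142 133 134  75  62  57  56  55  60  73 153 141 130 113
  20]
```

Run:
```python
from lat import *
for g in(.010,.014,.018):print(g,*[x.round(4) for x in offs((276.2,205.8),(276.8,207.7),g)])
```

```text
0.01 [-0.0006  0.002   0.1136] [-0.0007  0.0016  0.1236] [-0.0001 -0.0004  0.01  ]
0.014 [-0.0006  0.002   0.1136] [-0.0018  0.0016  0.1276] [-0.0012 -0.0004  0.014 ]
0.018 [-0.0006  0.002   0.1136] [-0.0029  0.0016  0.1316] [-0.0024 -0.0004  0.018 ]
```

Scaled: -0.001 m is -0.05, -0.0004 m is -0.02.

```bash
echo '[{"finger_gap": 0.02, "pos": [-0.05, -0.02, 0.25]}, {"finger_gap": 0.02, "pos": [-0.05, -0.02, 0.45]}, {"finger_gap": 0.02, "pos": [-0.05, -0.02, 0.45]}, {"finger_gap": 0.02, "pos": [-0.05, -0.02, 0.45]}]' > m.json && python3 nudge.py m.json | head -4
python3 - <<'E'
from lat import *
print(rel(goal(.0)))
im=bot.grab_frame("wrist");cv2.imwrite("pics/w9.png",im);g=cv2.imread("pics/w9.png",0)
for y in range(198,218):print(y,*g[y,260:294:2])
E
```

```text
clock: 10.05
position: [0.5071, 0.002, 0.2179]
tool_rot: [-2.541, 0.117, -1.928]
force: [-0.1, -0.1, -2.0]
(array([0.0016, 0.0014, 0.0051]), array([-0.0001, -0.0002, -0.0057]))
198 137 163 147 132 132 132 133 133 133 133 132 133 134 110 80 84 85
199 168 161 143 132 134 133 133 133 133 133 134 134 111 80 88 86 87
200 179 152 134 126 135 133 133 133 134 135 135 111 80 85 88 87 85
201 174 149 129 123 135 133 132 133 134 136 77 80 85 85 89 88 84
202 171 146 128 101 139 134 134 136 136 78 84 86 86 86 85 80 81
203 172 146 129 81 141 138 137 139 78 85 86 87 86 84 70 83 81
204 168 146 128 76 87 97 97 69 75 77 62 77 74 69 71 84 82
205 167 144 129 51 32 62 60 64 68 68 70 68 68 68 73 84 80
206 164 140 127 53 41 70 69 69 71 72 71 69 70 72 69 81 80
207 162 137 118 40 42 55 69 55 43 72 56 39 68 70 48 96 115
208 162 138 127 43 47 55 55 49 49 57 53 53 51 37 79 193 148
209 161 139 127 57 55 57 57 64 57 54 57 59 59 45 102 174 143
210 164 144 127 66 56 55 66 65 58 55 55 56 56 53 118 166 140
211 166 145 128 70 71 54 79 62 58 55 53 57 54 81 127 162 140
212 168 148 130 102 98 52 82 62 58 55 54 55 50 144 137 155 136
213 168 148 131 116 95 57 80 63 57 55 54 58 58 137 160 153 136
214 165 148 134 125 129 124 76 62 59 55 53 69 78 134 170 149 136
215 158 154 139 127 134 134 73 61 57 55 54 60 75 133 157 144 132
216 135 153 145 129 132 125 73 62 56 56 54 62 77 131 147 136 126
217 74 156 148 138 130 127 73 62 57 55 53 82 124 139 144 134 126
```

Tip and slot agree in x to about 0.1 px, and across the slot to within 0.3 mm. I'll insert now.

Scaled: -0.0003 m is -0.015, 0.008 m is 0.4.

```bash
echo '[{"finger_gap": 0.02, "pos": [-0.015, 0, 0.15]}, {"finger_gap": 0.02, "pos": [-0.015, 0, 0.25]}, {"finger_gap": 0.02, "pos": [-0.015, 0, 0.35]}, {"finger_gap": 0.02, "pos": [-0.015, 0, 0.4]}, {"finger_gap": 0.02, "pos": [-0.015, 0, 0.4]}]' > m.json && python3 nudge.py m.json
python3 - <<'E'
from lat import *
p,A,o=tcp();print(rel(goal(.0)),"tool force",A.T@np.array(o["force"]),A.T@np.array(o["moment"]))
E
```

```text
clock: 10.72
position: [0.5117, 0.0014, 0.2109]
tool_rot: [-2.541, 0.117, -1.928]
force: [-0.9, 0.6, -1.6]
grip_width: 0.027
finger_force: 78.7
(array([ 0.0018,  0.0012, -0.0033]), array([ 0.0004, -0.0006, -0.0056])) tool force [-0.04899472  1.76228256  0.78841983] [-0.72795293  0.1795961  -0.03411261]
```

Scaled: 0.004 m is 0.2, 0.003 m is 0.15.

```bash
echo '[{"finger_gap": 0.02, "pos": [0, 0, 0.1]}, {"finger_gap": 0.02, "pos": [0, 0, 0.15]}, {"finger_gap": 0.02, "pos": [0, 0, 0.2]}, {"finger_gap": 0.02, "pos": [0, 0, 0.2]}]' > m.json && python3 nudge.py m.json
python3 - <<'E'
from lat import *
p,A,o=tcp();print(rel(goal(.0)),"tool force",A.T@np.array(o["force"]),A.T@np.array(o["moment"]))
im=bot.grab_frame("wrist");cv2.imwrite("pics/w10.png",im);g=cv2.imread("pics/w10.png",0)
for y in range(200,220):print(y,*g[y,260:294:2])
E
```

```text
clock: 11.22
position: [0.5139, 0.0011, 0.2079]
tool_rot: [-2.541, 0.117, -1.928]
force: [-11.1, 1.5, 13.1]
grip_width: 0.0272
finger_force: 81.0
(array([ 0.002 ,  0.0013, -0.0071]), array([ 0.0001, -0.    , -0.0057])) tool force [  0.94169465   1.54291652 -17.14987281] [-0.84055607  0.23066671  0.01119261]
200 119 164 148 137 130 129 119 98 87 87 97 134 136 140 136 110 84
201 152 157 141 132 130 133 133 137 137 135 134 131 131 138 114 82 84
202 175 156 139 130 132 132 132 133 133 132 132 133 133 110 83 86 86
203 170 151 134 129 133 132 132 132 132 132 135 135 76 81 87 88 87
204 161 143 128 125 133 132 132 132 133 134 136 77 84 81 79 88 85
205 160 140 125 123 134 133 133 133 135 137 76 84 77 79 80 89 83
206 160 139 124 92 137 134 135 136 113 80 79 79 79 80 74 81 80
207 159 137 126 85 140 138 138 114 83 78 78 81 80 82 66 84 81
208 157 136 118 45 80 98 78 60 68 60 64 63 65 59 63 84 82
209 156 134 119 35 44 48 50 58 54 51 54 57 54 40 49 85 81
210 152 133 103 39 48 54 64 65 57 55 54 58 58 41 45 83 78
211 150 129 103 39 51 55 73 63 57 55 54 55 58 40 47 87 118
212 150 130 103 39 49 53 82 64 58 54 55 54 59 40 75 175 147
213 150 130 110 46 56 59 80 62 57 54 54 59 65 48 76 160 138
214 154 133 110 47 116 136 76 62 57 54 55 69 86 49 95 167 144
215 154 135 127 60 118 134 74 61 56 56 54 61 81 58 100 170 143
216 155 138 126 91 137 126 72 61 57 56 54 62 80 134 131 160 139
217 157 140 125 98 135 125 73 61 58 55 55 79 124 132 154 156 140
218 158 140 128 127 134 127 73 61 57 55 54 71 137 129 167 153 138
219 157 143 131 128 133 125 73 60 57 53 54 71 135 127 156 146 136
```

The blade is seated, with 17 N at about 7 mm depth. Now I turn clockwise while following the screw in.

```bash
cat > f.py <<'E'
from lat import *
p,A,o=tcp();print(rel(goal(.0)),"F",(A.T@np.array(o["force"])).round(1),"M",(A.T@np.array(o["moment"])).round(3),o["qpos"].round(2))
E
echo '[{"finger_gap": 0.02, "pos": [0, 0, 0.005], "r": [0, 0, 0.1]}, {"finger_gap": 0.02, "pos": [0, 0, 0.01], "r": [0, 0, 0.2]}, {"finger_gap": 0.02, "pos": [0, 0, 0.02], "r": [0, 0, 0.3]}, {"finger_gap": 0.02, "pos": [0, 0, 0.03], "r": [0, 0, 0.4]}, {"finger_gap": 0.02, "pos": [0, 0, 0.035], "r": [0, 0, 0.4]}]' > m.json && python3 nudge.py m.json |sed -n 5,7p;python3 f.py
```

```text
grip_width: 0.0274
finger_force: 81.0
(array([ 0.0023,  0.0004, -0.0077]), array([ 0.000e+00,  1.000e-04, -4.074e-01])) F [  1.3   0.7 -19.8] M [-0.75   0.671 -0.035] [-0.53  0.22  0.28  2.41  1.73  0.2   0.39]
```

Scaled: 0.0012 m is 0.06, 0.0009 m is 0.045.

```bash
echo '[{"finger_gap": 0.02, "pos": [0, 0, 0.015], "r": [0, 0, 0.1]}, {"finger_gap": 0.02, "pos": [0, 0, 0.03], "r": [0, 0, 0.2]}, {"finger_gap": 0.02, "pos": [0, 0, 0.045], "r": [0, 0, 0.3]}, {"finger_gap": 0.02, "pos": [0, 0, 0.06], "r": [0, 0, 0.4]}, {"finger_gap": 0.02, "pos": [0, 0, 0.06], "r": [0, 0, 0.4]}]' > m.json && python3 nudge.py m.json |sed -n 5,7p;python3 f.py
```

```text
grip_width: 0.0276
finger_force: 81.2
(array([ 0.0023, -0.0004, -0.0089]), array([-2.000e-04, -0.000e+00, -8.076e-01])) F [  0.7   0.7 -19.3] M [-0.273  0.975 -0.008] [-0.46  0.22  0.2   2.4   1.72  0.22  0.01]
```

```bash
echo '[{"finger_gap": 0.02, "pos": [0, 0, 0.015], "r": [0, 0, 0.1]}, {"finger_gap": 0.02, "pos": [0, 0, 0.03], "r": [0, 0, 0.2]}, {"finger_gap": 0.02, "pos": [0, 0, 0.045], "r": [0, 0, 0.3]}, {"finger_gap": 0.02, "pos": [0, 0, 0.06], "r": [0, 0, 0.4]}, {"finger_gap": 0.02, "pos": [0, 0, 0.06], "r": [0, 0, 0.4]}]' > m.json && python3 nudge.py m.json |sed -n 5,7p;python3 f.py; echo '[{"finger_gap": 0.02, "pos": [0, 0, 0.01], "r": [0, 0, 0.05]}, {"finger_gap": 0.02, "pos": [0, 0, 0.02], "r": [0, 0, 0.1]}, {"finger_gap": 0.02, "pos": [0, 0, 0.02], "r": [0, 0, 0.1]}]' > m.json && python3 nudge.py m.json |sed -n 5,7p;python3 f.py
```

```text
grip_width: 0.0273
finger_force: 81.3
(array([ 0.0019, -0.0011, -0.0101]), array([-4.0000e-04, -2.0000e-04, -1.2076e+00])) F [  2.4  -1.1 -19.8] M [ 0.394  1.128 -0.017] [-0.4   0.22  0.13  2.4   1.71  0.24 -0.38]
grip_width: 0.0271
finger_force: 82.3
(array([ 0.0018, -0.0013, -0.0103]), array([-5.0000e-04,  1.0000e-04, -1.3067e+00])) F [  2.2  -3.4 -28.9] M [ 0.679  1.203 -0.059] [-0.38  0.22  0.11  2.4   1.71  0.24 -0.48]
```

```bash
echo '[{"finger_gap": 0.02, "r": [0, 0, 0.05]}, {"finger_gap": 0.02, "r": [0, 0, 0.1]}, {"finger_gap": 0.02, "r": [0, 0, 0.1]}]' > m.json && python3 nudge.py m.json |sed -n 5,7p;python3 f.py
```

```text
grip_width: 0.0274
finger_force: 82.3
(array([ 0.0015, -0.0016, -0.0103]), array([-1.0000e-04, -0.0000e+00, -1.4065e+00])) F [  2.8  -1.8 -26.6] M [ 0.644  1.319 -0.038] [-0.37  0.22  0.1   2.4   1.71  0.24 -0.58]
```

```bash
echo '[{"finger_gap": 0.02, "pos": [0, 0, 0.01], "r": [0, 0, 0.05]}, {"finger_gap": 0.02, "pos": [0, 0, 0.015], "r": [0, 0, 0.1]}, {"finger_gap": 0.02, "pos": [0, 0, 0.015], "r": [0, 0, 0.1]}]' > m.json && python3 nudge.py m.json |sed -n 5,7p;python3 f.py;echo '[{"finger_gap": 0.02, "r": [0, 0, 0.05]}, {"finger_gap": 0.02, "r": [0, 0, 0.1]}, {"finger_gap": 0.02, "r": [0, 0, 0.1]}]' > m.json && python3 nudge.py m.json |sed -n 5,7p;python3 f.py
```

```text
grip_width: 0.0271
finger_force: 83.3
(array([ 0.0013, -0.0017, -0.0105]), array([-1.0000e-04,  2.0000e-04, -1.5065e+00])) F [  3.1  -2.4 -35.3] M [ 0.859  1.478 -0.088] [-0.35  0.22  0.08  2.4   1.71  0.25 -0.67]
grip_width: 0.0274
finger_force: 83.4
(array([ 0.001 , -0.0019, -0.0105]), array([ 1.0000e-04,  2.0000e-04, -1.6063e+00])) F [  3.3  -2.7 -35.4] M [ 1.02   1.506 -0.176] [-0.34  0.22  0.06  2.4   1.7   0.25 -0.77]
```

```bash
echo '[{"finger_gap": 0.02, "r": [0, 0, 0.05]}, {"finger_gap": 0.02, "r": [0, 0, 0.1]}, {"finger_gap": 0.02, "r": [0, 0, 0.1]}]' > m.json && python3 nudge.py m.json |sed -n 5,7p;python3 f.py;python3 - <<'E'
from lat import *
im=bot.grab_frame("wrist");cv2.imwrite("pics/w11.png",im)
v=cv2.resize(im[170:245,226:326].astype(np.float32),(800,600),interpolation=cv2.INTER_CUBIC)
cv2.imwrite("pics/c11.png",np.clip(v*1.6,0,255).astype(np.uint8))
E
```

```text
grip_width: 0.027
finger_force: 84.0
(array([ 0.0008, -0.0021, -0.0105]), array([ 3.000e-04,  2.000e-04, -1.706e+00])) F [  3.3  -2.3 -34.2] M [ 1.081  1.508 -0.321] [-0.33  0.22  0.05  2.4   1.7   0.25 -0.87]
```

View pics/c11.png

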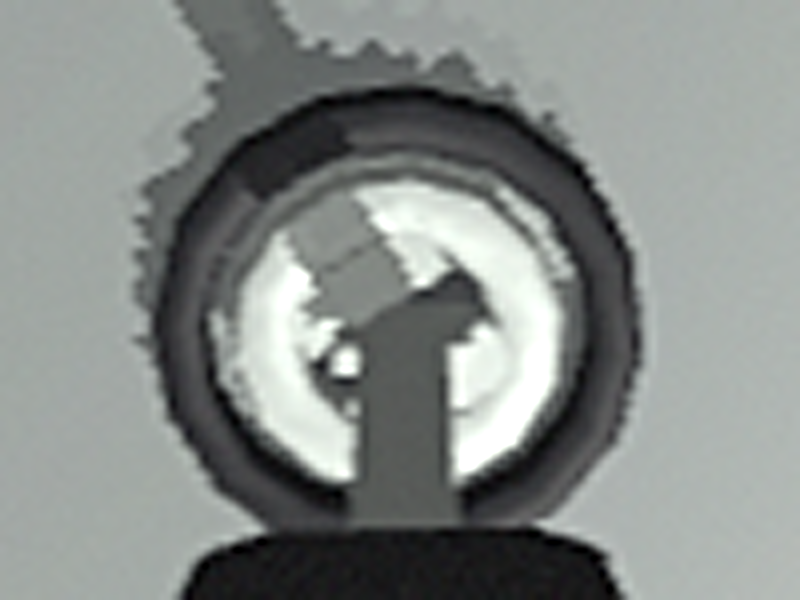

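The crop shows the head flush with the collar and the slot lagging the tool by about 0.5 rad (play plus wind-up). Torque has climbed to 0.32 N m, so the screw is at its stop. I'll unwind within the play and withdraw.

```bash
echo '[{"finger_gap": 0.02, "pos": [0, 0, -0.025], "r": [0, 0, -0.1]}, {"finger_gap": 0.02, "pos": [0, 0, -0.05], "r": [0, 0, -0.2]}, {"finger_gap": 0.02, "pos": [0, 0, -0.075], "r": [0, 0, -0.33]}, {"finger_gap": 0.02, "pos": [0, 0, -0.075], "r": [0, 0, -0.33]}]' > m.json && python3 nudge.py m.json |sed -n 5,7p;python3 f.py
echo '[{"finger_gap": 0.02, "pos": [0, 0, -0.2]}, {"finger_gap": 0.02, "pos": [0, 0, -0.4]}, {"finger_gap": 0.02, "pos": [0, 0, -0.7]}, {"finger_gap": 0.02, "pos": [0, 0, -1.5]}, {"finger_gap": 0.02, "pos": [0, 0, -2.5]}]' > m.json && python3 nudge.py m.json |sed -n 5,7p;python3 f.py
```

```text
grip_width: 0.0273
finger_force: 78.7
(array([ 0.0015, -0.0017, -0.0096]), array([-1.0000e-04, -7.0000e-04, -1.3759e+00])) F [ 1.  -0.4  0.9] M [ 0.199  0.983 -0.032] [-0.37  0.22  0.1   2.4   1.7   0.24 -0.53]
grip_width: 0.0274
finger_force: 78.8
(array([ 0.0012, -0.0016,  0.0407]), array([ 1.0000e-04, -1.6000e-03, -1.3789e+00])) F [-0.2 -0.2 -0.1] M [0.006 0.758 0.052] [-0.44  0.08  0.12  2.41  1.2   0.3  -0.06]
```

Run:
```python
from lat import *
im=bot.grab_frame("wrist");C=cam("wrist");cv2.imwrite("pics/w12.png",im);g=cv2.imread("pics/w12.png",0)
A=frame(YAW);P1=P-A[:,2]*.0034
u=proj(C,P1)[0];x,y=u.round().astype(int);print(u)
k=10;m=cv2.GaussianBlur(cv2.resize(g[y-30:y+30,x-30:x+30],None,fx=k,fy=k,interpolation=cv2.INTER_CUBIC),(0,0),3)
for th in range(60,125,8):
    q,lab,st,ce=cv2.connectedComponentsWithStats((m<th).astype(np.uint8))
    for i in range(1,q):
        rr=cv2.minAreaRect(np.argwhere(lab==i)[:,::-1].astype(np.float32))
        if 2500<st[i,4]<14000 and 1.6<max(rr[1])/min(rr[1])<5:
            b=(cv2.boxPoints(rr)+.5)/k-.5+[x-30,y-30];E=(ip(C,ends(b),P1,A[:,2])-P1)@A;v=E[1]-E[0]
            print(th,st[i,4],np.round(rr[1]),np.round(b.mean(0),1),np.arctan2(v[1],v[0]),np.linalg.norm(v))
```

```text
[274.60351745 194.57532665]
60 9873 [ 56. 196.] [276.  194.7] 1.8349460945820144 0.01662344458847039
68 10551 [ 58. 199.] [276.  194.7] 1.8334170438886006 0.01688457913982444
76 11180 [ 61. 202.] [275.9 194.7] 1.8207219294728443 0.017111886619626846
84 11781 [ 65. 204.] [276.  194.8] 1.8233951929109316 0.017339125414983888
92 12410 [ 72. 207.] [276.  194.9] 1.819166283459923 0.01756851149068544
100 13074 [ 78. 210.] [275.9 194.7] 1.8516345171955513 0.017814420505000216
108 13805 [ 83. 213.] [276.  195.1] 1.7991603879378657 0.018080545306233094
```

```bash
cat > back.py <<'E'
from lat import *
import sys
H=np.array([.6343,.2143]);TIP=np.array([-.0006,.002,.1136])
def up():
    p,A,o=tcp();y=A[:,1]*[1,1,0];y/=np.linalg.norm(y);z=np.array([0,0,-1.]);return np.c_[np.cross(y,z),y,z]
if __name__=="__main__":
    G=up();t=[float(a) for a in sys.argv[1:]]
    if len(t)==1:t=[*(H-(G@TIP)[:2]),t[0]]
    print(rel((np.array(t),G)),t,bot.observe()["qpos"].round(2),bot.observe()["tool_rot"].round(3))
E
python3 back.py .50 .06 .33; python3 back.py .29
```

```text
(array([-0.0494,  0.0557, -0.0646]), array([ 0.0051,  0.6105, -0.0016])) [0.5, 0.06, 0.33] [-0.44  0.07  0.12  2.41  1.19  0.3  -0.05] [3.135 0.61  2.943]
(array([-0.1089,  0.2309,  0.027 ]), array([ 0.0051,  0.6105, -0.0016])) [np.float64(0.6333243886374963), np.float64(0.21245387365834467), 0.29] [-0.44  0.07  0.12  2.41  1.19  0.3  -0.05] [3.135 0.61  2.943]
```

Scaled: -0.065 m is -3.25, 0.055 m is 2.75.

```bash
echo '[{"finger_gap": 0.02, "pos": [-1, 0.5, -2.5], "r": [0, 0.12, 0]}, {"finger_gap": 0.02, "pos": [-2, 1.5, -3.25], "r": [0, 0.25, 0]}, {"finger_gap": 0.02, "pos": [-2.5, 2.75, -3.25], "r": [0, 0.38, 0]}, {"finger_gap": 0.02, "pos": [-2.5, 2.75, -3.25], "r": [0, 0.5, 0]}, {"finger_gap": 0.02, "pos": [-2.5, 2.75, -3.25], "r": [0.005, 0.61, 0]}]' > m.json && python3 nudge.py m.json ;python3 back.py .29;python3 back.py .33
```

```text
clock: 16.88
position: [0.5019, 0.0614, 0.3306]
tool_rot: [-3.139, 0.05, 2.946]
force: [-0.4, -0.3, -2.0]
grip_width: 0.0272
finger_force: 78.7
(array([-0.0974,  0.1739,  0.0451]), array([-0.0026,  0.0503,  0.0001])) [np.float64(0.6333225825750696), np.float64(0.21245482922810854), 0.29] [-0.29  0.2   0.05  1.81  0.02  1.08  1.12] [-3.139  0.05   2.946]
(array([-0.0994,  0.1738,  0.0052]), array([-0.0026,  0.0503,  0.0001])) [np.float64(0.6333225825750696), np.float64(0.21245482922810854), 0.33] [-0.29  0.2   0.05  1.81  0.02  1.08  1.12] [-3.139  0.05   2.946]
```

Scaled: 0.174 m is 8.7, 0.15 m is 7.5.

```bash
echo '[{"finger_gap": 0.02, "pos": [-1.4, 2.5, 0.25], "r": [0, 0.05, 0]}, {"finger_gap": 0.02, "pos": [-2.8, 5, 0.25], "r": [0, 0.05, 0]}, {"finger_gap": 0.02, "pos": [-4.2, 7.5, 0.25], "r": [0, 0.05, 0]}, {"finger_gap": 0.02, "pos": [-4.9, 8.7, 2], "r": [0, 0.05, 0]}, {"finger_gap": 0.02, "pos": [-4.9, 8.7, 3], "r": [0, 0.05, 0]}]' > m.json && python3 nudge.py m.json ;echo '[{"finger_gap": 0.02}, {"finger_gap": 0.02}]' > m.json && python3 nudge.py m.json>/dev/null;python3 back.py .25
python3 - <<'E'
from lat import *
p,A,o=tcp();T=toolcam();C=(T[0],T[1],p+A@T[2],A@T[3]);im=bot.grab_frame("wrist");cv2.imwrite("pics/w13.png",im);np.save("w13.npy",np.array(C,dtype=object),allow_pickle=True)
g=cv2.imread("pics/w13.png",0);u=proj(C,[.6343,.2143,.095])[0];print(u, "tip z",p[2]-.1136)
for r in range(int(u[1])-24,int(u[1])+34,2):print(r,*g[r,240:316:4])
E
```

```text
clock: 17.5
position: [0.6346, 0.2108, 0.2696]
tool_rot: [-3.133, 0.001, 2.943]
force: [-0.7, -0.6, -1.9]
grip_width: 0.0269
finger_force: 78.7
(array([0.0019, 0.0029, 0.024 ]), array([-0.006 ,  0.0042,  0.    ])) [np.float64(0.6333176013553108), np.float64(0.21245747648511262), 0.25] [-0.42  0.56  0.01  1.43  0.    1.16  0.96] [-3.136  0.004  2.943]
[281.75523775 188.64955452] tip z 0.16040070662924963
164 83 69 72 72 71 115 125 127 92 190 189 207 205 206 202 206 204 209 29
166 84 81 71 71 78 125 124 128 104 192 188 195 206 205 202 206 204 205 40
168 85 68 71 73 123 123 124 126 104 86 186 195 206 204 202 206 203 205 165
170 86 72 66 130 122 122 125 126 126 98 207 204 206 204 202 206 204 204 212
172 88 67 130 125 122 123 123 124 124 124 162 203 206 202 202 205 204 205 200
174 76 134 123 124 123 123 123 126 124 124 170 203 206 202 201 205 204 203 200
176 112 126 123 125 122 123 125 125 123 124 119 214 210 201 201 204 204 203 200
178 113 127 123 125 123 122 124 124 123 125 101 111 98 204 202 205 203 203 201
180 91 126 124 124 123 124 124 123 124 120 61 68 67 142 202 205 202 201 201
182
[... 752 characters left out ...]
24 126 126 121 125 127 123 121 127 120 125 122 121 118 120
204 79 82 85 80 113 126 124 123 125 126 124 122 127 121 125 122 121 118 120
206 80 83 84 82 77 126 126 123 125 128 127 124 127 121 124 121 122 118 121
208 80 84 83 84 83 129 125 95 90 71 71 77 126 120 124 122 123 119 119
210 82 83 84 84 81 115 126 88 59 60 59 76 124 121 125 122 122 119 131
212 84 84 84 85 82 82 126 73 62 60 57 62 123 120 124 122 122 121 129
214 85 85 83 84 83 81 128 116 59 60 55 115 123 120 123 122 126 130 130
216 85 85 84 83 82 82 116 110 59 60 57 112 122 120 123 125 133 132 131
218 83 84 83 82 84 83 90 124 58 61 57 127 121 120 124 130 131 132 131
220 84 84 82 84 83 83 81 124 59 62 58 126 121 121 125 126 130 130 131
```

Run:
```python
from lat import *
p,A,o=tcp();print(p,o["tool_rot"])
T=toolcam();e,v=ray(T,[(285.2,187.9)]);n=A.T@np.array([0,0,1.]);z0=p[2]
t=(.095-z0-n@e)/(v[0]@n);h=e+t*v[0];tip=plane(T,[(276.4,207.7)],.1136)[0]-[.00125,0,0]
print("tip",tip,"hole",h,"d",h-tip, "tilt",n)
```

```text
[0.63458574 0.2094857  0.27433337] [-3.13616606  0.00452914  2.94364569]
tip [0.00153914 0.00099229 0.1136    ] hole [0.00258468 0.00897731 0.17927743] d [0.00104554 0.00798502 0.06567743] tilt [-0.00452912 -0.00542651 -0.99997502]
```

```bash
echo '[{"finger_gap": 0.02, "pos": [0.05, 0.375, 0], "r": [-0.005, 0.004, 0]}, {"finger_gap": 0.02, "pos": [0.05, 0.375, 1.25], "r": [-0.005, 0.004, 0]}, {"finger_gap": 0.02, "pos": [0.05, 0.375, 2.25], "r": [-0.005, 0.004, 0]}, {"finger_gap": 0.02, "pos": [0.05, 0.375, 2.25], "r": [-0.005, 0.004, 0]}, {"finger_gap": 0.02, "pos": [0.05, 0.375, 2.25], "r": [-0.005, 0.004, 0]}]' > m.json && python3 nudge.py m.json
python3 - <<'E'
from lat import *
p,A,o=tcp();im=bot.grab_frame("wrist");cv2.imwrite("pics/w14.png",im)
g=cv2.imread("pics/w14.png",0);print(p,o["tool_rot"])
for r in range(184,222,2):print(r,*g[r,252:308:3])
E
```

```text
clock: 18.42
position: [0.6351, 0.2175, 0.2293]
tool_rot: [3.141, 0.0, 2.945]
force: [-0.5, -0.2, -1.2]
grip_width: 0.0275
finger_force: 78.7
[0.63513581 0.21752937 0.22929767] [3.14137262e+00 4.29291117e-05 2.94533243e+00]
184 128 128 125 127 127 130 126 107 106 109 106 205 205 208 207 208 205 204 211
186 128 126 125 127 126 128 124 107 106 110 118 210 206 208 207 207 205 203 205
188 128 125 125 127 125 119 106 109 107 109 107 169 209 208 206 205 205 202 206
190 127 126 125 127 127 121 108 108 109 110 107 124 172 207 206 204 205 201 205
192 129 126 125 127 127 124 83 75 74 90 103 126 175 211 206 203 206 200 205
194 129 126 126 127 126 92 67 69 72 71 86 127 125 173 204 201 205 197 205
196 129 125 124 129 102 67 69 70 72 73 68 110 127 113 205 200 205 197 205
198 129 125 125 130 78 69 68 72 73 73 73 94 127 118 206 200 205 198 204
200 129 125 126 120 63 69 68 72 73 74 73 81 129 123 108 204 212 102 210
202 128 124 126 113 64 69 71 71 73 75 72 77 123 127 122 114 123 120 113
204 129 125 126 111 64 69 71 70 73 74 72 78 124 126 126 122 125 122 124
206 129 124 126 120 77 70 70 72 75 74 74 84 126 126 126 122 124 120 123
208 129 124 125 130 89 68 66 64 64 64 63 96 128 126 124 123 124 121 123
210 129 124 126 127 104 66 61 62 61 59 62 103 126 126 124 123 124 123 123
212 128 123 126 126 126 95 59 63 61 60 58 107 128 125 125 124 124 123 123
214 128 123 126 126 130 118 107 62 61 60 99 122 127 125 125 124 123 123 122
216 129 123 127 126 128 120 96 62 62 60 91 120 127 125 125 125 123 124 122
218 128 123 125 127 128 123 111 61 62 60 99 125 126 125 124 125 122 124 122
220 128 124 126 126 128 122 104 61 63 61 85 125 127 125 125 124 120 124 122
```

Run:
```python
from lat import *
p,A,o=tcp();T=toolcam();h=plane(T,[(273.6,202.5)],p[2]-.095)[0];tip=plane(T,[(276.4,207.7)],.1136)[0]-[.00125,0,0]
print(h-tip)
```

```text
[-0.00043464 -0.00215233  0.02076801]
```

```bash
echo '[{"finger_gap": 0.02, "pos": [-0.02, -0.1, 0]}, {"finger_gap": 0.02, "pos": [-0.02, -0.1, 0.5]}, {"finger_gap": 0.02, "pos": [-0.02, -0.1, 1]}, {"finger_gap": 0.02, "pos": [-0.02, -0.1, 1.5]}, {"finger_gap": 0.02, "pos": [-0.02, -0.1, 2]}]' > m.json && python3 nudge.py m.json
```

```text
clock: 19.1
position: [0.6345, 0.2152, 0.1871]
tool_rot: [-3.141, -0.002, 2.946]
force: [0.4, 0.3, -0.5]
grip_width: 0.0271
finger_force: 78.7
```

Scaled: 0.063 m is 3.15, 0.062 m is 3.1.

```bash
echo '[{"finger_gap": 0.02, "pos": [0, 0, 1]}, {"finger_gap": 0.02, "pos": [0, 0, 2]}, {"finger_gap": 0.02, "pos": [0, 0, 2.75]}, {"finger_gap": 0.02, "pos": [0, 0, 3.1]}, {"finger_gap": 0.02, "pos": [0, 0, 3.15]}]' > m.json && python3 nudge.py m.json; python3 f.py
```

```text
clock: 19.73
position: [0.6346, 0.2151, 0.1248]
tool_rot: [-3.141, -0.001, 2.945]
force: [0.0, -0.2, -0.6]
grip_width: 0.0273
finger_force: 78.7
(array([ 0.0821, -0.2352, -0.0876]), array([ 0.4163, -0.5149, -1.3328])) F [-0.1 -0.2  0.6] M [-0.008 -0.015  0.01 ] [-0.42  0.71 -0.    1.56  0.    0.88  0.96]
```

```bash
echo '[{"finger_gap": 0.02, "pos": [0, 0, 0.05]}, {"finger_gap": 0.02, "pos": [0, 0, 0.1]}, {"finger_gap": 0.02, "pos": [0, 0, 0.1]}]' > m.json && python3 nudge.py m.json
```

```text
clock: 20.1
position: [0.6346, 0.2152, 0.1233]
tool_rot: [-3.141, -0.001, 2.945]
force: [-0.3, -0.3, -1.5]
grip_width: 0.0271
finger_force: 78.7
```

Scaled: 0.0015 m is 0.075, 0.001 m is 0.05.

```bash
echo '[{"finger_gap": 0.02, "pos": [0, 0, 0.05]}, {"finger_gap": 0.02, "pos": [0, 0, 0.075]}, {"finger_gap": 0.02, "pos": [0, 0, 0.075]}]' > m.json && python3 nudge.py m.json | sed -n 2,4p;echo '[{"finger_gap": 0.02, "pos": [0, 0, 0.025]}, {"finger_gap": 0.02, "pos": [0, 0, 0.05]}, {"finger_gap": 0.02, "pos": [0, 0, 0.05]}]' > m.json && python3 nudge.py m.json | sed -n 2,4p
```

```text
position: [0.6346, 0.2151, 0.1217]
tool_rot: [-3.141, -0.001, 2.946]
force: [-0.5, -0.4, -0.1]
position: [0.6346, 0.2151, 0.1216]
tool_rot: [-3.141, -0.001, 2.945]
force: [-5.3, -1.8, 14.4]
```

Contact at the original height. Release slowly and retract.

Scaled: -0.18 m is -9, -0.15 m is -7.5.

```bash
echo '[{"finger_gap": 0.04}, {"finger_gap": 0.085}, {"finger_gap": 0.085}, {"finger_gap": 0.085}, {"finger_gap": 0.085}]' > m.json && python3 nudge.py m.json 20| sed -n 2,6p;echo '[{"finger_gap": 0.085, "pos": [0, 0, -1]}, {"finger_gap": 0.085, "pos": [0, 0, -3]}, {"finger_gap": 0.085, "pos": [0, 0, -5]}, {"finger_gap": 0.085, "pos": [0, 0, -7.5]}, {"finger_gap": 0.085, "pos": [0, 0, -9]}]' > m.json && python3 nudge.py m.json | sed -n 2,6p
python3 - <<'E'
from lat import *
im=bot.grab_frame("wrist");g=bot.grab_frame("top");a=cv2.resize(im[60:300,140:460],(533,400));b=cv2.resize(g[110:210,120:186],(264,400),interpolation=cv2.INTER_CUBIC);cv2.imwrite("pics/end.png",np.hstack([a,b]))
E
```

```text
position: [0.6345, 0.2151, 0.1205]
tool_rot: [-3.141, -0.001, 2.946]
force: [0.2, 0.1, -0.3]
grip_width: 0.0849
finger_force: 0.0
position: [0.6352, 0.2153, 0.3049]
tool_rot: [3.14, 0.002, 2.945]
force: [-0.1, 1.2, -0.1]
grip_width: 0.0849
finger_force: 0.0
```

View pics/end.png

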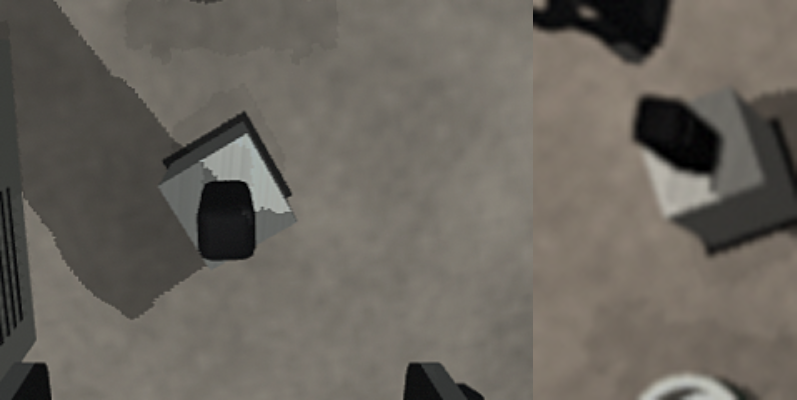

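The driver stands upright in the middle of the stand at about (227,220), and the gripper is clear.

```bash
python3 -c "
from workcell import bot
print(bot.job_done())"
```

```text
the job is handed in; nothing more can be done
None
```

The screw is turned clockwise to its stop with its head flush in the collar, the screwdriver is back upright in its stand and released, and the job was handed in at about 22 s with the bottles and tape roll left untouched.

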